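# Slide the reagent carrier back into the row

### The arm

A 6-joint arm with a two-finger parallel gripper is mounted at the origin on the work surface. World frame = base frame: x ahead of the robot, y to its left, z up, the work surface at z = 0. Lengths are in mm, angles in rad, forces in N, time in s.
With the tool pointing down it reaches from about 275 to 750 mm from the base axis. Payload 10.2 kg.
Tool frame: the origin (TCP) lies at the very end of the fingers, on their centre line; the grasp point (between the pads) lies 19 mm behind it; y points along the fingers, x is the direction in which the jaws open and shut, and the axes are right-handed (so a half turn about y gives the same grasp; the last joint's range is limited). The gripper opens to 85 mm and grips with 20 to 120 N. Pads are 22 mm wide; open, the fingers measure 114 mm over their backs; the gripper's body (76 mm by 85 mm) begins 54 mm behind the grasp point. The pads swing forward as they close: fully open they stand 13 mm farther back than shut.
Start: joints at [0.996, 0.313, 1.498, -0, 1.331, -0.223], TCP at [180.922, 492.847, 231.294] pointing down, gripper open.
Joint ranges: [-2.94, 2.94], [-0.97, 2.17], [0.19, 2.56], [-1.23, 4.37], [0.02, 3.11], [-2.88, 2.88]. Speed limits (rad/s): [2.39, 2.39, 3.01, 3.14, 3.14, 3.14].

### API

Orientations are given as a unit quaternion [w, x, y, z].
In Python, from rig import telemetry, imaging, ctrl gives the robot as it stands.
- The arm moves only by the shell command python3 -m handwheel 'ROWS' [FORCE]. ROWS is JSON, a list of rows, each an object with "delta_pos": the shift along the tool's x, y, z in cm, a list of three; "twist": the turn, a rotation vector about the tool's x, y, z in rad, a list of three; "jaw": the opening, from 0 (shut) to 1 (fully open). A call has exactly 10 rows; each row is the pose to reach, as a shift and turn from the pose commanded when the call began, along the tool's axes at that moment; what a row does not reach only later rows make up. A row lasts 1/12 s, in which the tool goes at most 41.7 mm and 7.16 degrees, less where a joint would pass 70% of its speed; a pose out of reach is approached as far as the arm can. A call with a gripper value outside its range is refused whole. The fingers move at their own pace and stop on an object; FORCE is the grip in N (left out, the last holds). Time passes only in rows, so rows that repeat a pose let the fingers close, or fill a call up. It gives the time, the measured TCP pose, the force and the opening at its end, in the units of the state.
- telemetry.sense(): the state, without advancing time (a new reading comes with each control period).
- imaging.capture(name): name is "scene" or "top" or "wrist"; returns a dict with "frame" (480x640x3 uint8, red, green, blue), "z_map" (480x640 float32, mm along the optical axis (not along the pixel's ray), 0 where there is no reading), "fx", "fy", "cx", "cy" (pixels), "rvec" (rotation vector, rad) and "tvec" (3), from world to camera coordinates, as OpenCV has them. Camera axes: x right, y down, z forward; pixel columns grow to the right and rows downward; lengths in mm; the calibration is good to about 2 mm. A picture is of the moment at which its call begins.
- ctrl.finish_job(): hands the job in, once; it reports no verdict.
The state is a dict: "time_s": time; "joints": joint angles; "dq": joint speeds; "tau": joint torques, N m; "eef_pos": TCP position; "ee_rot": TCP orientation; "force": force on the tool from outside, world axes, zero at the start; "wrist_torque": the same for the moment, N m; "grip_width": opening from 0.0 (shut) to 1.0 (fully open).
Only numpy, scipy, OpenCV 4.12 (cv2) and the standard library are available. Lean on these libraries where they do the work, as an engineer would, in place of code of your own. Each camera call takes 0.05 s, during which the arm holds its last target.

### The job

One of the three wooden bottle crates has been pulled out of its row: slide it across the bench, back into the gap between the other two, until its back stands flat against the socket rail. It is heavy, tall and narrow and will tip if pushed high, so push with the fingers only against its bottom boards, near the bench, and keep it standing flat all the way; do not touch its handle or upper part, and do not pick anything up. Leave the other two crates and everything else on the bench where they are.

Things in the scene. Friction and masses are not known exactly. Their poses are not given: they have to be found in the camera images.
- crate: The crate to slide: pale wooden two-bottle carrier, 86 mm deep (its x), 165 mm wide (its y), 208 mm high, 1.6 to 2.4 kg, loose on the bench 160 to 200 mm in front of its place, up to 60 mm to one side of it, turned up to 0.3 rad. Origin: centre of its underside; x points to its back (towards the rail), z up. Bottom boards on all four sides, 10 to 70 mm above the bench, faces at 43 mm (x) and 82.5 mm (y).
- crate_front (a point): Middle of the face of that crate's front bottom board, 30 mm above the bench: a good height to push. Bench friction is 0.48 to 0.72, so it takes 8 to 17 N to slide. Pushed on this broad face under about 45 mm above the bench it slides; above 60 to 90 mm it tips over its back edge.
- crate_top: Upper part of that crate, rigid with it, same origin and axes: slats from 90 to 132 mm, flush with the bottom boards, end boards to 132 mm, two amber bottles with caps to 170 mm, end cheeks 40 mm wide in x to 208 mm and a round dowel handle (18 mm thick, along y, axis 194 mm up). Not to be touched.
- left_crate: A like crate (same size, same axes and origin), standing with its back to the socket rail, at the left (+y) side of the gap. Loose, to be left where it is.
- right_crate: A like crate (same size, axes and origin), standing with its back to the socket rail, at the right (-y) side of the gap. Loose, to be left where it is. The gap between it and the left crate is about 215 to 227 mm wide, for a crate 165 mm wide.
- socket_rail: White bench-back rail with power sockets in its top, fixed to the bench: 60 mm deep (its x), 800 mm long (its y), 95 mm high. Origin: centre of its underside; x points away from the row, y to the left along the rail. Its flat upright front face, against which the crates stand, lies at x = -30 mm in its frame. Lies within 0.12 rad of square to the robot.
- beaker: Small glass beaker, 54 mm across, 77 mm high, standing in front of the left crate. Origin: centre of underside. Leave it.
- dropper: White dropper bottle, 28 mm across, 75 mm high, standing in front of the right crate. Origin: centre of underside. Leave it.
- vial_block: Black block, 45 x 75 x 22 mm, with two glass vials to 70 mm, to the right. Origin: centre of underside. Leave it.
- mortar: White porcelain mortar, 96 mm across, 52 mm high, to the left. Origin: centre of underside. Leave it.
- petri_dish: Glass dish, 82 mm across, 13 mm high, to the right, nearer the robot. Origin: centre of underside. Leave it.
- ph_meter: White hand-held meter lying flat, 130 x 55 x 22 mm, to the left, nearer the robot. Origin: centre of underside, x along its length. Leave it.
- bottle_brush: Brush 170 mm long lying flat, to the right, nearest the robot. Leave it.
Mind the look-alikes: they are no part of the job. Leave any purple look-alike of the crate alone.

How it is judged:
By the outcome, as a careful person would: the job done as asked, in the order asked, and still so for the second after the job is handed in, with the robot touching nothing.
It also fails if it takes over 56 s, if anything falls off the work surface, if the arm or the gripper's body presses on something with over 40 N, if the wrist force passes 120 N, or if a joint passes its speed limit or range.

## Working session

There is one attempt and no reset: what is moved stays moved. The work goes in short steps, Python scripts to look and compute and a shell command to move; the robot and the scene stay as the last step left them, time stands still between calls to the robot, and variables do not carry over. Pictures are saved under pics/ and viewed, and the job is handed in when it is done.

```bash
mkdir -p pics
cat > h.py <<'E'
import numpy as np,cv2
from rig import telemetry,imaging,ctrl
def cap(n,fn=None):
    c=imaging.capture(n)
    if fn: cv2.imwrite('pics/'+fn,c['frame'][:,:,::-1])
    np.savez('/tmp/%s.npz'%n,**c)
    return c
def ld(n): return dict(np.load('/tmp/%s.npz'%n))
def world(c):
    z=c['z_map'];v,u=np.mgrid[:480,:640]
    P=np.stack([(u-c['cx'])/c['fx']*z,(v-c['cy'])/c['fy']*z,z],-1)
    R,_=cv2.Rodrigues(np.array(c['rvec'],float))
    return (P-np.array(c['tvec'],float).ravel())@R
E
python3 - <<'E'
from h import *
print(telemetry.sense())
cap('scene','s0.png');cap('top','t0.png')
E
```

```text
{'time_s': 0.0, 'joints': array([ 9.95631604e-01,  3.13440270e-01,  1.49844716e+00,  2.72495598e-05,
        1.33102335e+00, -2.23384212e-01]), 'dq': array([ 0.00078229, -0.00130919, -0.00120515, -0.00015135,  0.00049162,
       -0.00075716]), 'tau': array([ 5.14034618e-04, -4.12270188e+01, -2.59743941e+01, -1.21798180e-04,
        4.16043316e-03,  7.18179376e-05]), 'eef_pos': array([180.74825285, 492.62205608, 230.73627095]), 'ee_rot': array([-0.57961229,  0.57994596,  0.404356  , -0.40522648]), 'force': array([-0.63151538,  0.45125959,  0.09820375]), 'wrist_torque': array([ 0.00596215, -0.00191823,  0.04029567]), 'grip_width': 1.0036826027384356}
```

View pics/s0.png

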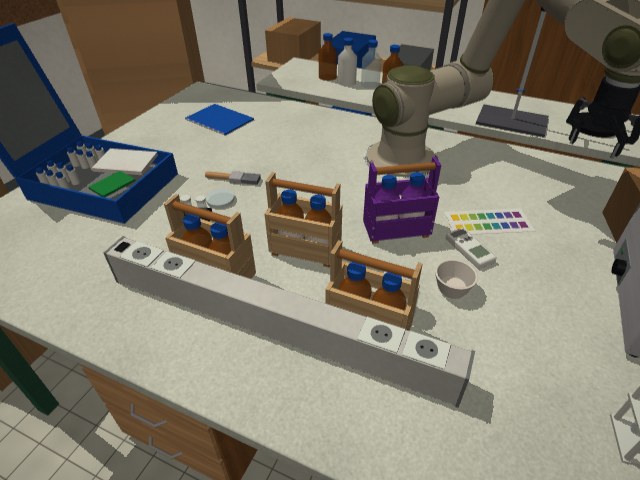

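View pics/t0.png

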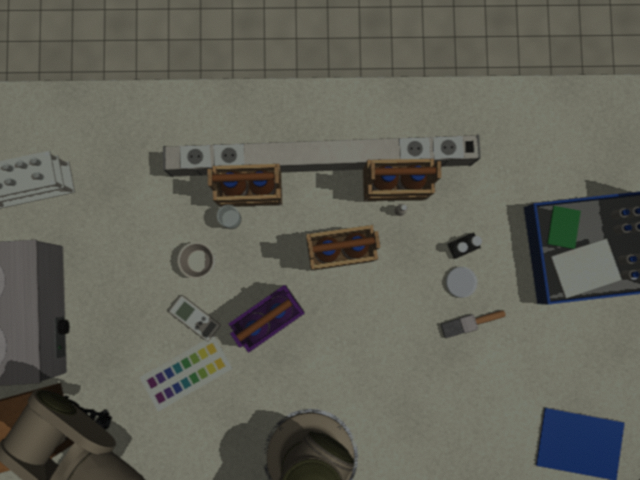

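The scene has four crates. In the top view the pale one at (343,247) stands alone in front of the gap. Two more stand in the row at (245,183) and (402,178), backs to the rail, and there is a purple look-alike at (267,318). The pale one, pulled out of the row, fits the description. Next I'll measure it and look at an enlarged crop.

Run:
```python
from h import *
c=ld('top');W=world(c);f=c['frame'];z=W[...,2]
cv2.imwrite('pics/crop.png',cv2.resize(f[120:360,150:470,::-1],(800,600)))
def rect(name,box,z0,z1):
    u0,u1,v0,v1=box
    S=W[v0:v1,u0:u1].reshape(-1,3);m=(S[:,2]>z0)&(S[:,2]<z1)&(c['z_map'][v0:v1,u0:u1].ravel()>0)
    S=S[m];r=cv2.minAreaRect(S[:,:2].astype(np.float32));print(name,m.sum(),r,np.round(S[:,2].max()))
for n,b in dict(crate=(295,390,218,275),left=(200,290,155,212),right=(358,445,152,207),purple=(222,310,280,355)).items():
    rect(n,b,122,140); rect(n+' all',b,125,215)
rect('rail',(155,490,130,180),85,102)
rect('beaker',(215,242,205,232),50,85); rect('dropper',(385,410,203,220),25,85)
S=W[410:,0:120].reshape(-1,3)
# bench check
print(np.median(W[330:400,350:420,2]))
```

```text
crate 876 ((532.40771484375, -84.8856201171875), (86.6268539428711, 164.76058959960938), 7.448409557342529) 140.0
crate all 1597 ((532.4813232421875, -85.0448989868164), (86.57164764404297, 165.26722717285156), 7.537618160247803) 214.0
left 940 ((695.5445556640625, 147.21893310546875), (87.97928619384766, 165.27316284179688), 0.599097728729248) 140.0
left all 1716 ((695.545166015625, 147.1602783203125), (87.97928619384766, 165.39044189453125), 0.599097728729248) 215.0
right 919 ((704.0350952148438, -232.79678344726562), (87.67850494384766, 165.4208984375), 0.05877302214503288) 140.0
right all 1753 ((703.9998779296875, -233.83740234375), (167.54307556152344, 87.65242767333984), 89.98423767089844) 214.0
purple 897 ((361.667724609375, 101.47492218017578), (86.05635070800781, 164.7091064453125), 33.929054260253906) 140.0
purple all 1641 ((361.5643005371094, 101.62864685058594), (86.05635070800781, 165.2039031982422), 33.929054260253906) 214.0
rail 6686 ((751.6802368164062, -42.10064697265625), (110.49382781982422, 804.8192138671875), 1.3228302001953125) 102.0
beaker 396 ((620.216796875, 199.00994873046875), (56.426422119140625, 56.477821350097656), 86.20083618164062) 85.0
dropper 103 ((634.8455200195312, -245.5846710205078), (27.220869064331055, 24.782045364379883), 0.5240644812583923) 83.0
0.9919454187763052
```

View pics/crop.png

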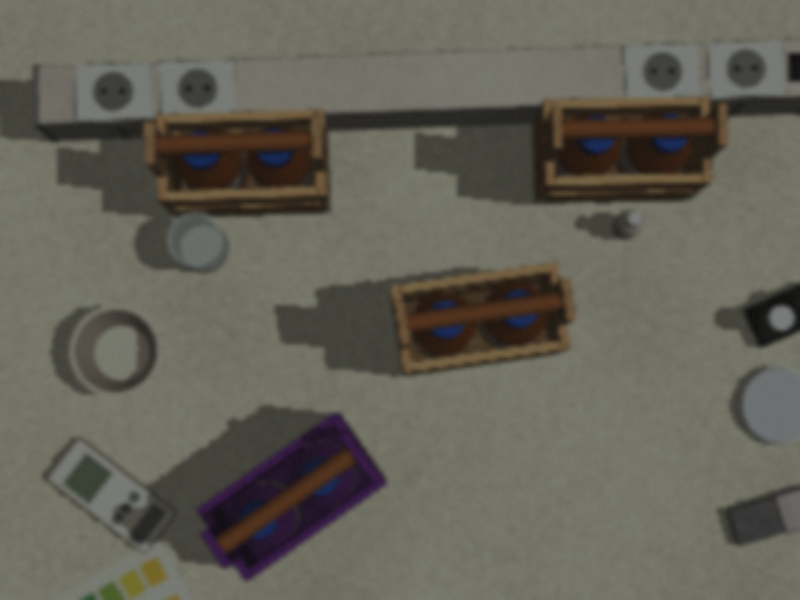

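The enlarged crop confirms it: the pale crate (centre about (485,318) in the crop) has its own footprint, clear of the purple one and the two row crates. Now I'll fit the rail face and the gap.

```bash
python3 - <<'E'
from h import *
c=ld('top');W=world(c)
def fit(u0,u1,v0,v1,z0,z1,lab):
    S=W[v0:v1,u0:u1].reshape(-1,3);S=S[(S[:,2]>z0)&(S[:,2]<z1)]
    l=cv2.fitLine(S[:,:2].astype(np.float32),cv2.DIST_HUBER,0,.01,.01).ravel();print(lab,len(S),l,'yaw',np.degrees(np.arctan2(-l[0]*np.sign(l[1]),abs(l[1]))),S[:,2].mean())
    return l
# rail front face between crates
S=W[130:185,285:362].reshape(-1,3)
h=np.histogram(S[:,2],bins=range(0,110,10));print(h)
fit(290,360,130,185,25,80,'railface gap'); fit(165,208,130,190,25,80,'left end');fit(442,478,130,190,25,80,'right end')
# rail front top edge: min x among top points per column, all free columns
E=[]
for u in list(range(170,206))+list(range(288,360))+list(range(446,476)):
    s=W[130:185,u];s=s[(s[:,2]>90)&(s[:,2]<102)];
    if len(s):E.append(s[s[:,0].argmin()])
E=np.array(E);l=cv2.fitLine(E[:,:2].astype(np.float32),cv2.DIST_HUBER,0,.01,.01).ravel();print('edge',l,'x at y=-43',l[2]+l[0]/l[1]*(-43-l[3]),'slope dx/dy',l[0]/l[1])
# crate lower sides: left crate inner side and right crate inner side points by height
for n,b in dict(left=(262,300,160,212),right=(345,385,152,207)).items():
    S=W[b[2]:b[3],b[0]:b[1]].reshape(-1,3)
    for z0 in (15,40,95,125,):
        s=S[(S[:,2]>z0)&(S[:,2]<z0+25)&(S[:,0]>650)&(S[:,0]<735)]
        print(n,z0,len(s),np.percentile(s[:,1],[2,10,50,90,98]).round(1) if len(s) else 0)
E
cat > look.py <<'E'
from h import *
import sys
t=telemetry.sense();print(round(t['time_s'],2),t['eef_pos'].round(1),t['force'].round(1),t['joints'].round(2),t['grip_width'])
from scipy.spatial.transform import Rotation as R
q=t['ee_rot'];M=R.from_quat([q[1],q[2],q[3],q[0]]).as_matrix();print(M.round(3))
E
python3 look.py
```

```text
(array([1123,   62,   59,   62,   58,   60,   57,   66,  146, 1514]), array([  0,  10,  20,  30,  40,  50,  60,  70,  80,  90, 100]))
railface gap 304 [ 2.1846419e-02 -9.9976134e-01  7.4561615e+02 -4.7021175e+01] yaw 1.2518071 52.97040693907321
left end 181 [ 2.2883877e-02 -9.9973816e-01  7.3742853e+02  3.0696512e+02] yaw 1.3112639 53.11393943173949
right end 142 [ 2.684600e-02 -9.996396e-01  7.536157e+02 -3.987281e+02] yaw 1.5383474 52.93435552598994
edge [ 2.2973856e-02 -9.9973607e-01  7.4586847e+02 -2.3576395e+01] x at y=-43 746.3148 slope dx/dy -0.02297992
left 15 48 [ 64.   64.2  80.6 110.8 115.8]
left 40 51 [ 64.7  65.   81.2 106.6 113.7]
left 95 129 [ 65.1  68.   90.4 106.8 109.9]
left 125 209 [ 64.5  66.5  89.4 104.5 108.8]
right 15 49 [-203.1 -197.5 -152.6 -151.2 -149.6]
right 40 69 [-197.4 -190.4 -161.1 -151.2 -150.9]
right 95 117 [-192.6 -188.1 -171.1 -151.4 -150.9]
right 125 176 [-191.7 -188.5 -173.5 -151.7 -151. ]
0.1 [180.8 492.6 230.8] [ 0.  -1.1  0.4] [ 1.    0.31  1.5  -0.    1.33 -0.22] 1.0009660671041511
[[ 0.345 -0.001 -0.939]
 [ 0.939 -0.001  0.345]
 [-0.001 -1.     0.   ]]
```

Measurements:
- **Crate:** (532,−85), yaw +7.5°, size 87×165.
- **Rail face:** x≈745.5 at y=−43, yaw +1.3°.
- **Gap:** y from −151 to +64, so 215 mm wide with its centre at −43.
- **Goal for the crate:** (702.5,−43), yaw 1.3°.

Plan: tilt the tool 45° so the gripper body stays clear of the crate's upper part. Then push with both open fingertips, low on the front board.

```bash
cat > go.py <<'E'
# usage: go.py x y z psi_deg theta_deg -> delta (cm, tool axes) and twist from current pose (only prints)
from h import *
import sys
from scipy.spatial.transform import Rotation as R
x,y,z,p,t=map(float,sys.argv[1:6]);p,t=np.radians([p,t])
s=telemetry.sense();q=s['ee_rot'];M=R.from_quat([q[1],q[2],q[3],q[0]]).as_matrix()
X=np.array([np.sin(p),-np.cos(p),0]);Y=np.array([np.cos(p)*np.sin(t),np.sin(p)*np.sin(t),-np.cos(t)])
T=np.stack([X,Y,np.cross(X,Y)],1)
print('t',round(s['time_s'],2),'pos',s['eef_pos'].round(1),'F',s['force'].round(1),'J',s['joints'].round(2))
print('delta',(M.T@(np.array([x,y,z])-s['eef_pos'])/10).round(2),'twist',R.from_matrix(M.T@T).as_rotvec().round(3))
E
python3 go.py 370 -95 330 7.5 0
python3 go.py 240 350 340 70 0
```

```text
t 0.1 pos [180.8 492.6 230.8] F [ 0.  -1.1  0.4] J [ 1.    0.31  1.5  -0.    1.33 -0.22]
delta [-48.66  -9.87 -38.01] twist [ 1.000e-03  2.659e+00 -1.000e-03]
t 0.1 pos [180.8 492.6 230.8] F [ 0.  -1.1  0.4] J [ 1.    0.31  1.5  -0.    1.33 -0.22]
delta [-11.36 -10.91 -10.47] twist [ 1.000e-03  1.568e+00 -1.000e-03]
```

```bash
python3 -m handwheel '[{"delta_pos":[0,-3,0],"twist":[0,0.1,0],"jaw":1},{"delta_pos":[0,-6,0],"twist":[0,0.2,0],"jaw":1},{"delta_pos":[0,-9,0],"twist":[0,0.3,0],"jaw":1},{"delta_pos":[-1,-11,-1],"twist":[0,0.4,0],"jaw":1},{"delta_pos":[-3,-11,-3],"twist":[0,0.5,0],"jaw":1},{"delta_pos":[-5,-11,-5],"twist":[0,0.6,0],"jaw":1},{"delta_pos":[-7,-11,-7],"twist":[0,0.7,0],"jaw":1},{"delta_pos":[-9,-11,-9],"twist":[0,0.8,0],"jaw":1},{"delta_pos":[-11,-11,-10],"twist":[0,0.9,0],"jaw":1},{"delta_pos":[-12,-11,-11],"twist":[0,1.0,0],"jaw":1}]'; python3 go.py 370 -95 340 7.5 0
```

```text
time_s: 0.93
eef_pos: [242.7, 340.5, 341.3]
ee_rot: [-0.703, 0.703, 0.075, -0.075]
force: [-0.7, 1.1, 0.8]
grip_width: 0.999
t 0.93 pos [242.7 340.5 341.3] F [-0.7  1.1  0.8] J [ 0.67  0.01  1.57 -0.    1.56  0.46]
delta [  3.23   0.14 -45.26] twist [0.    1.653 0.   ]
```

```bash
python3 -m handwheel '[{"delta_pos":[0,0,-2],"twist":[0,0.1,0],"jaw":1},{"delta_pos":[0.3,0,-5],"twist":[0,0.2,0],"jaw":1},{"delta_pos":[0.6,0,-8],"twist":[0,0.3,0],"jaw":1},{"delta_pos":[0.8,0,-11],"twist":[0,0.4,0],"jaw":1},{"delta_pos":[1,0,-14],"twist":[0,0.5,0],"jaw":1},{"delta_pos":[1.2,0,-17],"twist":[0,0.6,0],"jaw":1},{"delta_pos":[1.4,0,-20],"twist":[0,0.7,0],"jaw":1},{"delta_pos":[1.6,0,-23],"twist":[0,0.8,0],"jaw":1},{"delta_pos":[1.8,0,-25],"twist":[0,0.9,0],"jaw":1},{"delta_pos":[2,0,-27],"twist":[0,1.0,0],"jaw":1}]'; python3 go.py 370 -95 340 7.5 0;python3 go.py 370 -95 340 7.5 45
```

```text
time_s: 1.77
eef_pos: [321.1, 81.7, 341.2]
ee_rot: [-0.653, 0.653, -0.271, 0.271]
force: [-0.1, 1.8, 0.1]
grip_width: 0.999
t 1.77 pos [321.1  81.7 341.2] F [-0.1  1.8  0.1] J [-0.11 -0.2   1.76  0.    1.58  0.68]
delta [15.97  0.11 -9.01] twist [ 0.     0.653 -0.   ]
t 1.77 pos [321.1  81.7 341.2] F [-0.1  1.8  0.1] J [-0.11 -0.2   1.76  0.    1.58  0.68]
delta [15.97  0.11 -9.01] twist [ 0.757  0.618 -0.256]
```

```bash
python3 -m handwheel '[{"delta_pos":[2,0,-1],"twist":[0.076,0.062,-0.026],"jaw":1},{"delta_pos":[4,0,-2],"twist":[0.151,0.124,-0.051],"jaw":1},{"delta_pos":[6,0,-3],"twist":[0.227,0.185,-0.077],"jaw":1},{"delta_pos":[8,0,-4.5],"twist":[0.303,0.247,-0.102],"jaw":1},{"delta_pos":[10,0,-5.5],"twist":[0.379,0.309,-0.128],"jaw":1},{"delta_pos":[12,0,-7],"twist":[0.454,0.371,-0.154],"jaw":1},{"delta_pos":[14,0,-8],"twist":[0.53,0.433,-0.179],"jaw":1},{"delta_pos":[16,0,-9],"twist":[0.606,0.494,-0.205],"jaw":1},{"delta_pos":[16,0,-9],"twist":[0.681,0.556,-0.23],"jaw":1},{"delta_pos":[16,0,-9],"twist":[0.757,0.618,-0.256],"jaw":1}]'; python3 go.py 440 -97 120 7.5 45
python3 - <<'E'
from h import *
cap('scene','s1.png');cap('top','t1.png')
E
```

```text
time_s: 2.6
eef_pos: [371.3, -94.7, 341.1]
ee_rot: [0.696, -0.286, 0.252, -0.609]
force: [-0.4, 0.2, -0.4]
grip_width: 1.002
t 2.6 pos [371.3 -94.7 341.1] F [-0.4  0.2 -0.4] J [-1.1  -0.47  2.12  0.77  1.27  0.19]
delta [  1.19  20.39 -10.9 ] twist [-0.003 -0.    -0.003]
```

View pics/s1.png

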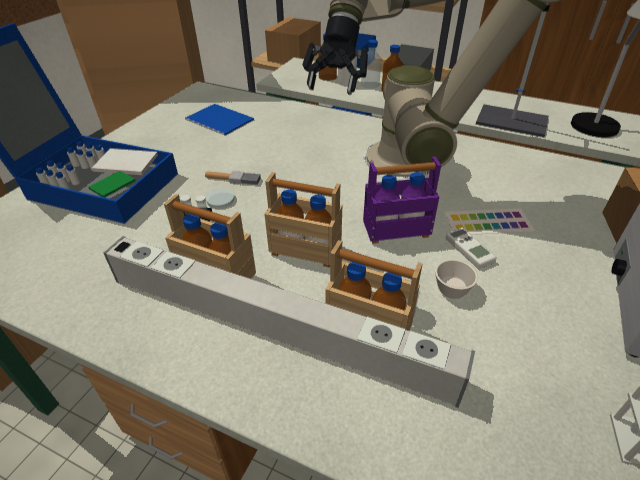

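View pics/t1.png

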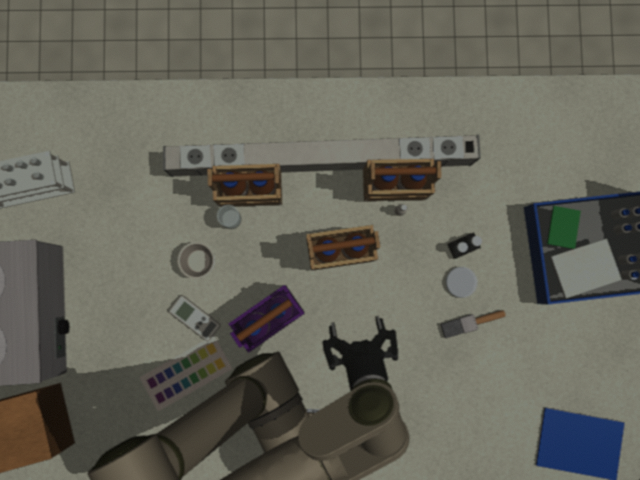

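The views show the tool tilted above the bench, fingers at about (330–395,335) in the top view, and the crates unmoved. The shoulder housing near (270,375) comes close to the purple crate, so I'll check that clearance.

```bash
python3 - <<'E'
from h import *
c=ld('top');W=world(c)
S=W[345:420,225:310].reshape(-1,3)
for z in range(30,420,30):
    s=S[(S[:,2]>z)&(S[:,2]<z+30)]
    if len(s): i=s[:,0].argmax();print(z,len(s),s[i].round())
E
python3 go.py 430 -97 220 7.5 45
```

```text
60 2 [294. 144.  77.]
90 4 [296. 147. 104.]
120 67 [299. 148. 136.]
150 2 [285.  80. 175.]
180 86 [305. 162. 208.]
210 596 [306. 152. 216.]
240 1693 [282.  83. 243.]
270 778 [269. 110. 271.]
300 394 [236. 154. 308.]
330 370 [229. 170. 331.]
360 286 [223. 172. 365.]
390 157 [209. 169. 390.]
t 2.7 pos [370.5 -93.6 340.1] F [-0.7 -0.6  0.6] J [-1.1  -0.47  2.13  0.77  1.27  0.19]
delta [ 1.16 12.63 -4.35] twist [-0.     0.001 -0.004]
```

```bash
python3 -m handwheel '[{"delta_pos":[0.1,1.4,-0.5],"twist":[0,0,0],"jaw":1},{"delta_pos":[0.3,2.8,-1],"twist":[0,0,0],"jaw":1},{"delta_pos":[0.4,4.2,-1.5],"twist":[0,0,0],"jaw":1},{"delta_pos":[0.6,5.6,-2],"twist":[0,0,0],"jaw":1},{"delta_pos":[0.7,7,-2.5],"twist":[0,0,0],"jaw":1},{"delta_pos":[0.8,8.4,-3],"twist":[0,0,0],"jaw":1},{"delta_pos":[0.9,9.8,-3.5],"twist":[0,0,0],"jaw":1},{"delta_pos":[1,11.2,-4],"twist":[0,0,0],"jaw":1},{"delta_pos":[1.1,12.2,-4.3],"twist":[0,0,0],"jaw":1},{"delta_pos":[1.2,12.6,-4.4],"twist":[0,0,0],"jaw":1}]'; python3 go.py 440 -97 80 7.5 45
```

```text
time_s: 3.53
eef_pos: [431.0, -96.6, 220.0]
ee_rot: [0.698, -0.29, 0.252, -0.605]
force: [0.0, 0.4, 0.7]
grip_width: 1.002
t 3.53 pos [431.  -96.6 220. ] F [0.  0.4 0.7] J [-0.88 -0.16  2.26  0.95  0.83 -0.05]
delta [ 0.18 10.55 -9.25] twist [ 0.002  0.007 -0.008]
```

```bash
python3 -m handwheel '[{"delta_pos":[0,1.1,-0.9],"twist":[0,0,0],"jaw":1},{"delta_pos":[0,2.3,-2],"twist":[0,0,0],"jaw":1},{"delta_pos":[0,3.5,-3.1],"twist":[0,0,0],"jaw":1},{"delta_pos":[0.1,4.7,-4.2],"twist":[0,0,0],"jaw":1},{"delta_pos":[0.1,5.9,-5.3],"twist":[0,0,0],"jaw":1},{"delta_pos":[0.1,7.1,-6.3],"twist":[0,0,-0.002],"jaw":1},{"delta_pos":[0.1,8.3,-7.3],"twist":[0,0,-0.004],"jaw":1},{"delta_pos":[0.2,9.3,-8.3],"twist":[0,0.004,-0.006],"jaw":1},{"delta_pos":[0.2,10.1,-9],"twist":[0,0.007,-0.008],"jaw":1},{"delta_pos":[0.2,10.5,-9.2],"twist":[0,0.007,-0.008],"jaw":1}]'; python3 go.py 450 -97 18 7.5 45
python3 - <<'E'
from h import *
cap('scene','s2.png');cap('top','t2.png')
E
```

```text
time_s: 4.37
eef_pos: [440.2, -97.8, 80.9]
ee_rot: [0.694, -0.288, 0.253, -0.61]
force: [0.0, -0.3, -1.2]
grip_width: 1.006
t 4.37 pos [440.2 -97.8  80.9] F [ 0.  -0.3 -1.2] J [-0.85  0.24  2.39  1.57  0.63 -0.81]
delta [ 0.05  5.14 -3.75] twist [ 0.001 -0.001  0.001]
```

View pics/s2.png

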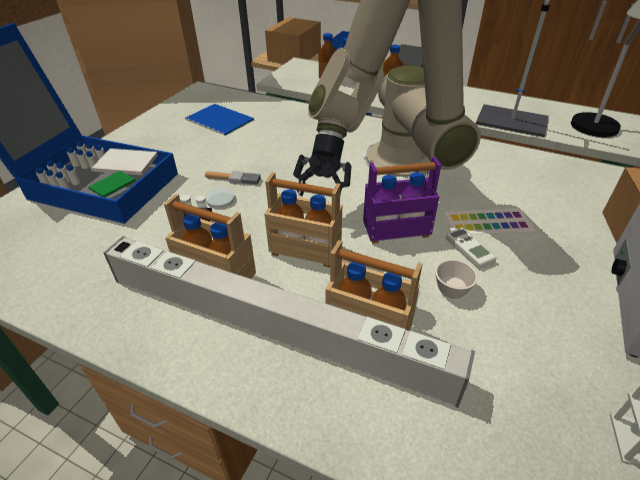

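View pics/t2.png

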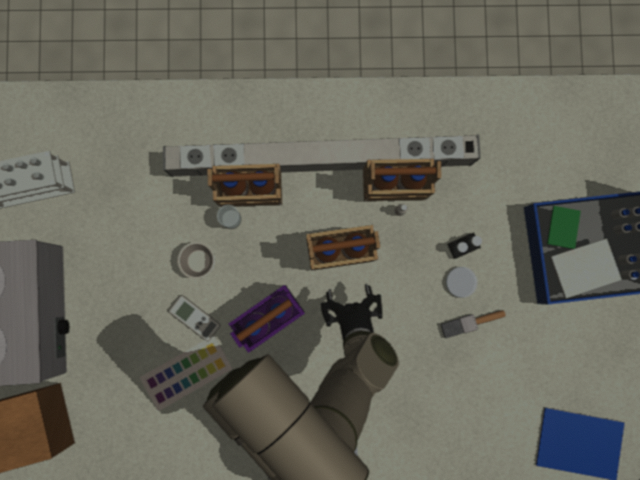

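The tool is in front of the crate, with the fingers at about (350,300) in the top view. I'll check the arm's clearance to the purple crate before lowering.

```bash
cat > clr.py <<'E'
from h import *
c=ld('top');W=world(c)
a=np.radians(33.93);e=np.array([np.cos(a),np.sin(a)]);n=np.array([-e[1],e[0]])
S=W[335:470,190:400].reshape(-1,3);d=(S[:,:2]-[361.6,101.5])
p,q=d@e,d@n
dist=np.hypot(np.maximum(abs(p)-43,0),np.maximum(abs(q)-82.5,0))
for z in range(30,420,30):
    m=(S[:,2]>z)&(S[:,2]<z+30)&(dist>6)
    if m.any(): i=np.where(m)[0][dist[m].argmin()];print(z,m.sum(),S[i].round(),'dist',dist[i].round())
E
python3 clr.py
```

```text
30 1 [318. 276.  31.] dist 89.0
180 22 [254. 159. 196.] dist 29.0
210 370 [254. 160. 211.] dist 30.0
240 918 [244. 172. 241.] dist 44.0
270 350 [211. 199. 274.] dist 87.0
300 527 [248. -41. 302.] dist 131.0
330 368 [261. -51. 358.] dist 125.0
360 496 [259. -44. 386.] dist 123.0
390 542 [256. -37. 417.] dist 122.0
```

```bash
python3 -m handwheel '[{"delta_pos":[0,0.5,-0.4],"twist":[0,0,0],"jaw":1},{"delta_pos":[0,1.1,-0.8],"twist":[0,0,0],"jaw":1},{"delta_pos":[0,1.7,-1.2],"twist":[0,0,0],"jaw":1},{"delta_pos":[0,2.3,-1.7],"twist":[0,0,0],"jaw":1},{"delta_pos":[0,2.9,-2.1],"twist":[0,0,0],"jaw":1},{"delta_pos":[0,3.5,-2.5],"twist":[0,0,0],"jaw":1},{"delta_pos":[0,4.1,-3],"twist":[0,0,0],"jaw":1},{"delta_pos":[0,4.6,-3.4],"twist":[0,0,0],"jaw":1},{"delta_pos":[0,5,-3.7],"twist":[0,0,0],"jaw":1},{"delta_pos":[0,5.1,-3.8],"twist":[0,0,0],"jaw":1}]'; python3 go.py 488 -91 18 7.5 45
python3 - <<'E'
from h import *
cap('wrist','w3.png');cap('top','t3.png')
E
python3 clr.py
```

```text
time_s: 5.3
eef_pos: [449.7, -97.0, 19.0]
ee_rot: [0.694, -0.287, 0.252, -0.61]
force: [-0.8, 1.2, 0.4]
grip_width: 1.001
t 5.3 pos [449.7 -97.   19. ] F [-0.8  1.2  0.4] J [-0.82  0.47  2.39  1.91  0.66 -1.2 ]
delta [-0.11  2.82  2.67] twist [-0.001 -0.001  0.002]
30 107 [315. 250.  31.] dist 67.0
60 96 [70.  6. 61.] dist 252.0
90 45 [68. -4. 93.] dist 260.0
120 116 [ 71.  -6. 129.] dist 258.0
150 96 [320. -76. 166.] dist 99.0
180 315 [258. 146. 209.] dist 22.0
210 1223 [257. 145. 220.] dist 23.0
240 3847 [250. 155. 240.] dist 31.0
270 1165 [239. 158. 271.] dist 42.0
300 433 [242. 154. 323.] dist 38.0
330 449 [258. 139. 353.] dist 23.0
360 261 [267. 129. 390.] dist 20.0
390 320 [276. 119. 406.] dist 18.0
```

View pics/w3.png

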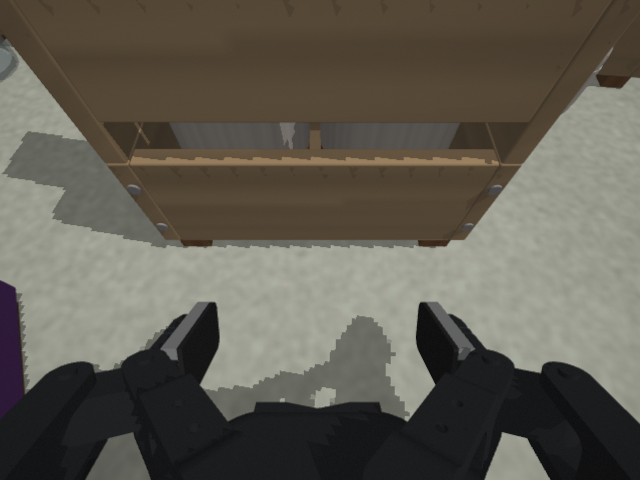

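The wrist view shows the crate's bottom board (110–520, 165–240) square to the jaws and centred, with fingertips at (208,303) and (430,303). I'll get the tip positions from depth.

Run:
```python
from h import *
c=ld('wrist');W=world(c)
for u,v in [(208,308),(212,315),(432,308),(427,315),(180,345),(205,304),(315,200),(150,200),(480,200),(315,235),(195,238),(445,238),(315,270)]: print(u,v,W[v,u].round(1))
```

```text
208 308 [437.  -54.7  42.5]
212 315 [435.6 -55.4  38. ]
432 308 [ 448.4 -142.    42.2]
427 315 [ 445.3 -140.    42.2]
180 345 [418.7 -56.1  60.7]
205 304 [439.3 -51.9  39.6]
315 200 [491.8 -89.8  46. ]
150 200 [482.4 -15.   45.6]
480 200 [ 501.9 -164.6   45.5]
315 235 [492.  -89.6  14.6]
195 238 [483.6 -24.6  11.4]
445 238 [ 501.5 -160.2   10.9]
315 270 [ 4.782e+02 -9.140e+01 -1.000e-01]
```

The tips' upper corners sit 21 mm above the TCP and 6 mm behind it. TCP z≈8 therefore gives contact about 29–30 mm up the board. Moving to just short of contact.

```bash
python3 -m handwheel '[{"delta_pos":[0,0.6,-0.3],"twist":[0,0,0],"jaw":1},{"delta_pos":[0,1.1,-0.4],"twist":[0,0,0],"jaw":1},{"delta_pos":[0,1.5,0],"twist":[0,0,0],"jaw":1},{"delta_pos":[0,1.9,0.4],"twist":[0,0,0],"jaw":1},{"delta_pos":[0,2.3,0.8],"twist":[0,0,0],"jaw":1},{"delta_pos":[0,2.7,1.2],"twist":[0,0,0],"jaw":1},{"delta_pos":[0,3.1,1.6],"twist":[0,0,0],"jaw":1},{"delta_pos":[0,3.4,1.9],"twist":[0,0,0],"jaw":1},{"delta_pos":[0,3.5,2],"twist":[0,0,0],"jaw":1},{"delta_pos":[0,3.5,2],"twist":[0,0,0],"jaw":1}]'; python3 go.py 495 -90.2 8 7.5 45;python3 go.py 535 -76 8 5.5 45
python3 - <<'E'
from h import *
c=cap('wrist','w4.png');W=world(c);f=W[...]
c=cap('top','t4.png')
E
python3 clr.py
```

```text
time_s: 6.23
eef_pos: [487.8, -91.9, 8.3]
ee_rot: [0.693, -0.287, 0.252, -0.611]
force: [-1.1, 0.8, -0.0]
grip_width: 1.0
t 6.23 pos [487.8 -91.9   8.3] F [-1.1  0.8 -0. ] J [-0.72  0.53  2.3   1.98  0.61 -1.16]
delta [-0.08  0.54  0.49] twist [-0.    -0.002  0.003]
t 6.23 pos [487.8 -91.9   8.3] F [-1.1  0.8 -0. ] J [-0.72  0.53  2.3   1.98  0.61 -1.16]
delta [-0.98  3.48  3.43] twist [-0.     0.023 -0.022]
30 199 [315. 268.  30.] dist 83.0
60 111 [69. 16. 67.] dist 248.0
90 53 [69.  8. 97.] dist 252.0
120 126 [ 70.   3. 124.] dist 254.0
150 68 [ 68.  -8. 155.] dist 262.0
180 206 [242. 170. 203.] dist 45.0
210 984 [241. 170. 219.] dist 46.0
240 3681 [233. 179. 240.] dist 57.0
270 1212 [227. 178. 300.] dist 62.0
300 453 [235. 170. 329.] dist 51.0
330 392 [249. 158. 358.] dist 33.0
360 338 [261. 149. 373.] dist 19.0
390 382 [277. 135. 411.] dist 9.0
```

View pics/w4.png

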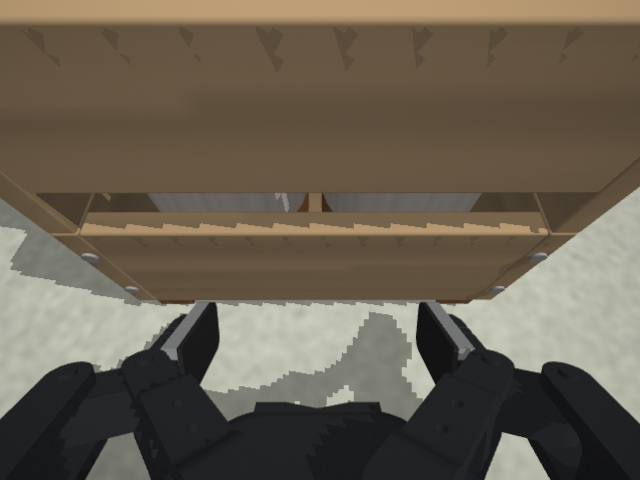

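```bash
python3 -m handwheel '[{"delta_pos":[-0.05,0.3,0.3],"twist":[0,0,0],"jaw":1},{"delta_pos":[-0.08,0.6,0.55],"twist":[0,0,0],"jaw":1},{"delta_pos":[-0.15,0.85,0.8],"twist":[0,0.001,-0.001],"jaw":1},{"delta_pos":[-0.25,1.2,1.15],"twist":[0,0.004,-0.004],"jaw":1},{"delta_pos":[-0.37,1.55,1.5],"twist":[0,0.007,-0.007],"jaw":1},{"delta_pos":[-0.49,1.9,1.85],"twist":[0,0.01,-0.01],"jaw":1},{"delta_pos":[-0.61,2.25,2.2],"twist":[0,0.013,-0.013],"jaw":1},{"delta_pos":[-0.73,2.6,2.55],"twist":[0,0.016,-0.016],"jaw":1},{"delta_pos":[-0.85,2.95,2.9],"twist":[0,0.019,-0.019],"jaw":1},{"delta_pos":[-0.95,3.2,3.15],"twist":[0,0.021,-0.021],"jaw":1}]'
cat > st.py <<'E'
from h import *
c=cap('top','tt.png');W=world(c)
S=W[150:275,280:400].reshape(-1,3)
m=(S[:,2]>122)&(S[:,2]<140)&(S[:,1]<60)&(S[:,1]>-175)&(S[:,0]>470)
# exclude row crates: keep points near largest cluster
s=S[m];
import sys
if len(sys.argv)>1: s=s[(s[:,1]>float(sys.argv[1]))&(s[:,1]<float(sys.argv[2]))&(s[:,0]<float(sys.argv[3]))]
print(len(s),cv2.minAreaRect(s[:,:2].astype(np.float32)),s[:,2].max())
E
python3 st.py -175 60 645
python3 go.py 535 -76 8 5.5 45;python3 go.py 570 -65 8 4 45
```

```text
time_s: 7.17
eef_pos: [529.8, -77.8, 7.6]
ee_rot: [0.682, -0.284, 0.258, -0.622]
force: [-23.8, -9.7, 15.3]
grip_width: 0.997
880 ((568.07373046875, -73.9865951538086), (86.85069274902344, 165.25315856933594), 5.41800594329834) 139.9699899653309
t 7.22 pos [530.3 -77.5   7.6] F [-13.   -6.1   6. ] J [-0.59  0.56  2.2   2.08  0.53 -1.1 ]
delta [-0.11  0.31  0.37] twist [ 0.003 -0.001  0.002]
t 7.22 pos [530.3 -77.5   7.6] F [-13.   -6.1   6. ] J [-0.59  0.56  2.2   2.08  0.53 -1.1 ]
delta [-0.88  2.84  2.91] twist [ 0.002  0.017 -0.016]
```

The push works: the crate is now at (568,−74), yaw 5.4°, flat (rim still at 140 mm) and following the fingers. Continuing.

```bash
python3 -m handwheel '[{"delta_pos":[-0.06,0.2,0.2],"twist":[0,0.001,-0.001],"jaw":1},{"delta_pos":[-0.15,0.5,0.5],"twist":[0,0.003,-0.003],"jaw":1},{"delta_pos":[-0.26,0.85,0.85],"twist":[0,0.005,-0.005],"jaw":1},{"delta_pos":[-0.37,1.2,1.2],"twist":[0,0.007,-0.007],"jaw":1},{"delta_pos":[-0.48,1.55,1.55],"twist":[0,0.009,-0.009],"jaw":1},{"delta_pos":[-0.59,1.9,1.9],"twist":[0,0.011,-0.011],"jaw":1},{"delta_pos":[-0.7,2.25,2.25],"twist":[0,0.013,-0.013],"jaw":1},{"delta_pos":[-0.81,2.6,2.6],"twist":[0,0.015,-0.015],"jaw":1},{"delta_pos":[-0.92,2.85,2.85],"twist":[0,0.017,-0.017],"jaw":1},{"delta_pos":[-0.95,2.95,2.95],"twist":[0,0.018,-0.018],"jaw":1}]'
python3 st.py -155 60 653
python3 go.py 605 -55 8 2.5 45
```

```text
time_s: 8.05
eef_pos: [570.2, -64.2, 7.4]
ee_rot: [0.674, -0.281, 0.262, -0.63]
force: [-24.1, -8.7, 15.6]
grip_width: 0.994
1030 ((560.7229614257812, -64.20073699951172), (182.01158142089844, 165.01255798339844), 3.459360361099243) 139.97555098560136
t 8.1 pos [570.3 -64.2   7.5] F [-20.2  -7.   12.1] J [-0.49  0.6   2.1   2.14  0.46 -1.04]
delta [-0.68  2.44  2.53] twist [ 0.003  0.018 -0.017]
```

View pics/tt.png

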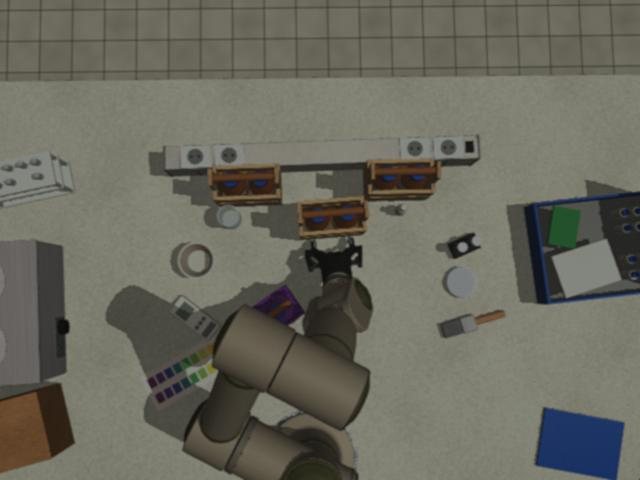

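The top view shows the crate at (333,217), just ahead of the gap and lined up to enter it. The crate edges at (298–367) clear the left crate's edge (281) and the right one's (367). The rectangle reading this time included gripper points, so I'll filter those out.

```bash
python3 -m handwheel '[{"delta_pos":[-0.07,0.2,0.2],"twist":[0,0.001,-0.001],"jaw":1},{"delta_pos":[-0.16,0.5,0.5],"twist":[0,0.003,-0.003],"jaw":1},{"delta_pos":[-0.26,0.8,0.8],"twist":[0,0.005,-0.005],"jaw":1},{"delta_pos":[-0.36,1.1,1.1],"twist":[0,0.007,-0.007],"jaw":1},{"delta_pos":[-0.46,1.4,1.4],"twist":[0,0.009,-0.009],"jaw":1},{"delta_pos":[-0.55,1.7,1.7],"twist":[0,0.011,-0.011],"jaw":1},{"delta_pos":[-0.64,2,2],"twist":[0,0.013,-0.013],"jaw":1},{"delta_pos":[-0.71,2.25,2.25],"twist":[0,0.015,-0.015],"jaw":1},{"delta_pos":[-0.76,2.4,2.4],"twist":[0,0.017,-0.017],"jaw":1},{"delta_pos":[-0.78,2.45,2.45],"twist":[0,0.018,-0.018],"jaw":1}]'
sed -i 's/S\[:,0\]>470/S[:,0]>590/' st.py
python3 st.py -148 62 730
python3 go.py 645 -48 8 1.3 45
```

```text
time_s: 8.93
eef_pos: [604.0, -53.9, 7.4]
ee_rot: [0.666, -0.278, 0.266, -0.639]
force: [-24.9, -7.5, 16.5]
grip_width: 0.999
883 ((642.7103271484375, -52.09657287597656), (88.05364227294922, 164.7156219482422), 2.3856706619262695) 139.92628025379744
t 8.98 pos [604.  -53.9   7.5] F [-21.3  -5.8  15. ] J [-0.42  0.63  2.02  2.18  0.39 -0.98]
delta [-0.42  2.87  2.96] twist [ 0.003  0.015 -0.014]
```

View pics/tt.png

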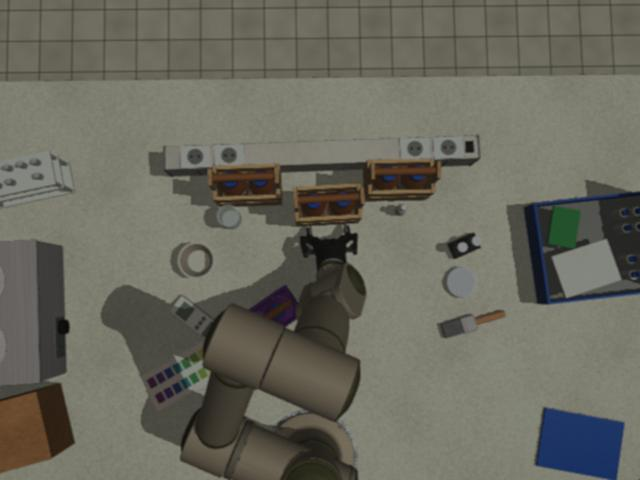

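The crate at (328,203) is entering the gap with room on both sides. Measured: (642.7,−52), yaw 2.4°.

```bash
python3 -m handwheel '[{"delta_pos":[-0.05,0.2,0.2],"twist":[0,0.001,-0.001],"jaw":1},{"delta_pos":[-0.12,0.5,0.5],"twist":[0,0.003,-0.003],"jaw":1},{"delta_pos":[-0.19,0.85,0.85],"twist":[0,0.005,-0.005],"jaw":1},{"delta_pos":[-0.26,1.2,1.2],"twist":[0,0.007,-0.007],"jaw":1},{"delta_pos":[-0.33,1.55,1.55],"twist":[0,0.009,-0.009],"jaw":1},{"delta_pos":[-0.4,1.9,1.9],"twist":[0,0.011,-0.011],"jaw":1},{"delta_pos":[-0.45,2.25,2.25],"twist":[0,0.012,-0.012],"jaw":1},{"delta_pos":[-0.5,2.6,2.6],"twist":[0,0.013,-0.013],"jaw":1},{"delta_pos":[-0.53,2.8,2.8],"twist":[0,0.014,-0.014],"jaw":1},{"delta_pos":[-0.54,2.9,2.9],"twist":[0,0.014,-0.014],"jaw":1}]'
python3 st.py -148 62 730
python3 go.py 665 -44 8 1.3 45
```

```text
time_s: 9.82
eef_pos: [644.6, -46.2, 7.4]
ee_rot: [0.66, -0.275, 0.268, -0.645]
force: [-27.5, -4.2, 18.4]
grip_width: 0.998
907 ((682.962158203125, -45.092254638671875), (87.87042236328125, 163.6936798095703), 1.3031914234161377) 139.88095105853373
t 9.87 pos [644.8 -46.2   7.5] F [-21.7  -3.1  14.2] J [-0.36  0.67  1.91  2.15  0.32 -0.88]
delta [-0.17  1.39  1.47] twist [ 0.003  0.002 -0.   ]
```

19–20 mm remain, with yaw matching the rail. Slow approach next, watching the force.

```bash
python3 -m handwheel '[{"delta_pos":[-0.02,0.12,0.12],"twist":[0,0,0],"jaw":1},{"delta_pos":[-0.04,0.28,0.28],"twist":[0,0,0],"jaw":1},{"delta_pos":[-0.07,0.44,0.44],"twist":[0,0,0],"jaw":1},{"delta_pos":[-0.09,0.6,0.6],"twist":[0,0,0],"jaw":1},{"delta_pos":[-0.11,0.75,0.75],"twist":[0,0,0],"jaw":1},{"delta_pos":[-0.12,0.88,0.88],"twist":[0,0,0],"jaw":1},{"delta_pos":[-0.13,0.98,0.98],"twist":[0,0,0],"jaw":1},{"delta_pos":[-0.14,1.06,1.06],"twist":[0,0,0],"jaw":1},{"delta_pos":[-0.15,1.12,1.12],"twist":[0,0,0],"jaw":1},{"delta_pos":[-0.15,1.15,1.15],"twist":[0,0,0],"jaw":1}]'
python3 st.py -148 62 740
python3 go.py 665 -44 8 1.3 45
```

```text
time_s: 10.7
eef_pos: [660.6, -44.3, 7.4]
ee_rot: [0.661, -0.275, 0.268, -0.645]
force: [-26.4, -3.0, 17.1]
grip_width: 1.001
887 ((665.177978515625, -42.81605529785156), (149.8863525390625, 163.72483825683594), 0.2870306372642517) 139.97933026769468
t 10.75 pos [660.7 -44.3   7.5] F [-24.2  -3.5  16.5] J [-0.34  0.69  1.86  2.1   0.3  -0.82]
delta [-0.02  0.27  0.35] twist [ 0.003  0.002 -0.001]
```

```bash
python3 -m handwheel '[{"delta_pos":[0,0.02,0.02],"twist":[0,0,0],"jaw":1},{"delta_pos":[0,0.04,0.04],"twist":[0,0,0],"jaw":1},{"delta_pos":[0,0.06,0.06],"twist":[0,0,0],"jaw":1},{"delta_pos":[0,0.08,0.08],"twist":[0,0,0],"jaw":1},{"delta_pos":[0,0.1,0.1],"twist":[0,0,0],"jaw":1},{"delta_pos":[0,0.12,0.12],"twist":[0,0,0],"jaw":1},{"delta_pos":[0,0.14,0.14],"twist":[0,0,0],"jaw":1},{"delta_pos":[0,0.15,0.15],"twist":[0,0,0],"jaw":1},{"delta_pos":[0,0.15,0.15],"twist":[0,0,0],"jaw":1},{"delta_pos":[0,0.15,0.15],"twist":[0,0,0],"jaw":1}]'
```

```text
time_s: 11.58
eef_pos: [662.7, -44.1, 7.4]
ee_rot: [0.661, -0.275, 0.268, -0.645]
force: [-27.3, -1.7, 17.5]
grip_width: 0.999
```

```bash
python3 -m handwheel '[{"delta_pos":[0,0.02,0.02],"twist":[0,0,0],"jaw":1},{"delta_pos":[0,0.04,0.04],"twist":[0,0,0],"jaw":1},{"delta_pos":[0,0.06,0.06],"twist":[0,0,0],"jaw":1},{"delta_pos":[0,0.08,0.08],"twist":[0,0,0],"jaw":1},{"delta_pos":[0,0.1,0.1],"twist":[0,0,0],"jaw":1},{"delta_pos":[0,0.12,0.12],"twist":[0,0,0],"jaw":1},{"delta_pos":[0,0.14,0.14],"twist":[0,0,0],"jaw":1},{"delta_pos":[0,0.14,0.14],"twist":[0,0,0],"jaw":1},{"delta_pos":[0,0.14,0.14],"twist":[0,0,0],"jaw":1},{"delta_pos":[0,0.14,0.14],"twist":[0,0,0],"jaw":1}]'; python3 go.py 668 -44 8 1.3 45
```

```text
time_s: 12.42
eef_pos: [664.3, -44.0, 7.4]
ee_rot: [0.661, -0.275, 0.268, -0.645]
force: [-31.6, -2.2, 19.7]
grip_width: 0.999
t 12.42 pos [664.3 -44.    7.4] F [-31.6  -2.2  19.7] J [-0.34  0.69  1.85  2.09  0.29 -0.8 ]
delta [0.01 0.22 0.31] twist [ 0.004  0.002 -0.001]
```

```bash
python3 -m handwheel '[{"delta_pos":[0,0.02,0.02],"twist":[0,0,0],"jaw":1},{"delta_pos":[0,0.04,0.04],"twist":[0,0,0],"jaw":1},{"delta_pos":[0,0.06,0.06],"twist":[0,0,0],"jaw":1},{"delta_pos":[0,0.08,0.08],"twist":[0,0,0],"jaw":1},{"delta_pos":[0,0.1,0.1],"twist":[0,0,0],"jaw":1},{"delta_pos":[0,0.1,0.1],"twist":[0,0,0],"jaw":1},{"delta_pos":[0,0.1,0.1],"twist":[0,0,0],"jaw":1},{"delta_pos":[0,0.1,0.1],"twist":[0,0,0],"jaw":1},{"delta_pos":[0,0.1,0.1],"twist":[0,0,0],"jaw":1},{"delta_pos":[0,0.1,0.1],"twist":[0,0,0],"jaw":1}]'
python3 - <<'E'
from h import *
c=cap('scene','s5.png')
cv2.imwrite('pics/s5c.png',cv2.resize(c['frame'][160:400,120:440,::-1],(800,600)))
W=world(cap('top','t5.png'))
for u in range(290,366,6):
    s=W[120:235,u]; m=(s[:,2]>124)&(s[:,2]<138)&(s[:,0]>640)
    print(u,s[m][:,1].mean().round(),'back',s[m][:,0].max().round(1),'front',s[m][:,0].min().round(1))
E
```

```text
time_s: 13.25
eef_pos: [664.4, -44.0, 7.2]
ee_rot: [0.66, -0.276, 0.269, -0.645]
force: [-48.7, -3.5, 31.9]
grip_width: 1.0
290 39.0 back 742.6 front 737.3
296 25.0 back 741.8 front 657.7
302 10.0 back 741.7 front 659.0
308 -4.0 back 741.8 front 658.5
314 -19.0 back 744.2 front 659.3
320 -34.0 back 744.6 front 659.7
326 -49.0 back 744.3 front 659.9
332 -63.0 back 743.5 front 661.1
338 -78.0 back 746.1 front 660.3
344 -93.0 back 745.4 front 661.8
350 -108.0 back 746.1 front 661.4
356 -122.0 back 745.1 front 660.9<stdin>:7: RuntimeWarning: Mean of empty slice.
  ret = ret.dtype.type(ret / rcount)
Traceback (most recent call last):
ValueError: zero-size array to reduction operation maximum which has no identity
```

View pics/s5c.png

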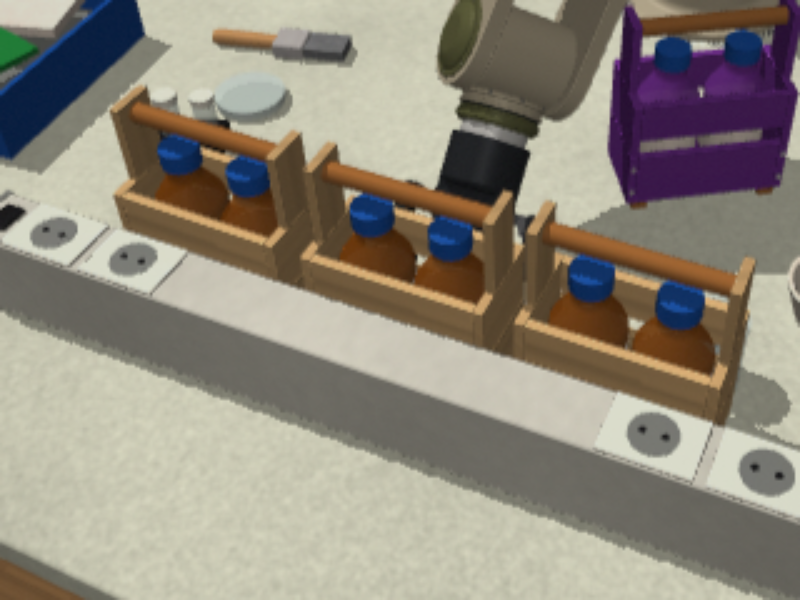

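View pics/t5.png

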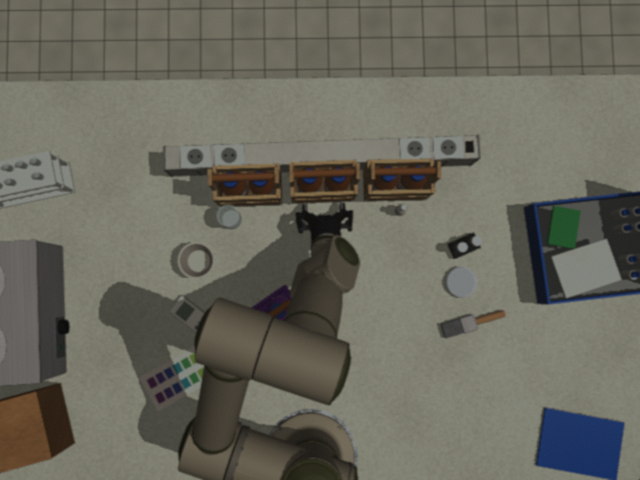

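The crate is seated: the force rose from 32 to 49 N with no forward motion. Both pictures show it flush with the rail and in line with its neighbours, centred in the gap ((325,180) in the top view). Backing straight off along the bench.

```bash
python3 -m handwheel '[{"delta_pos":[0,-0.1,-0.1],"twist":[0,0,0],"jaw":1},{"delta_pos":[0,-0.3,-0.3],"twist":[0,0,0],"jaw":1},{"delta_pos":[0,-0.7,-0.6],"twist":[0,0,0],"jaw":1},{"delta_pos":[0,-1.2,-1.1],"twist":[0,0,0],"jaw":1},{"delta_pos":[0,-1.8,-1.7],"twist":[0,0,0],"jaw":1},{"delta_pos":[0,-2.5,-2.4],"twist":[0,0,0],"jaw":1},{"delta_pos":[0,-3.2,-3.1],"twist":[0,0,0],"jaw":1},{"delta_pos":[0,-3.9,-3.8],"twist":[0,0,0],"jaw":1},{"delta_pos":[0,-4.4,-4.2],"twist":[0,0,0],"jaw":1},{"delta_pos":[0,-4.6,-4.3],"twist":[0,0,0],"jaw":1}]'
python3 - <<'E'
from h import *
c=cap('wrist','w6.png');W=world(c)
W=world(cap('top','t6.png'))
S=W[150:215].reshape(-1,3);S=S[(S[:,2]>122)&(S[:,2]<140)&(S[:,0]<760)]
for n,a,b in (('left',62,240),('crate',-135,50),('right',-330,-149)):
    s=S[(S[:,1]>a)&(S[:,1]<b)];print(n,len(s),cv2.minAreaRect(s[:,:2].astype(np.float32)))
def rect(name,box,z0,z1):
    u0,u1,v0,v1=box
    S=W[v0:v1,u0:u1].reshape(-1,3);S=S[(S[:,2]>z0)&(S[:,2]<z1)];print(name,cv2.minAreaRect(S[:,:2].astype(np.float32)))
rect('beaker',(215,242,205,232),50,85); rect('dropper',(385,410,203,220),25,85)
E
```

```text
time_s: 14.18
eef_pos: [604.3, -45.4, 9.9]
ee_rot: [0.662, -0.274, 0.267, -0.645]
force: [-0.7, -0.1, -0.2]
grip_width: 0.998
left 940 ((695.1671752929688, 147.04515075683594), (87.60662078857422, 165.00283813476562), 0.4356434941291809)
crate 882 ((702.4727783203125, -43.10820007324219), (87.49459838867188, 164.08517456054688), 1.3125368356704712)
right 922 ((704.4559326171875, -233.44964599609375), (165.1676483154297, 88.80745697021484), 89.93136596679688)
beaker ((620.1473388671875, 199.1239776611328), (55.162784576416016, 56.150413513183594), 61.500518798828125)
dropper ((634.04736328125, -244.9901885986328), (28.430219650268555, 22.81391716003418), 21.068758010864258)
```

View pics/w6.png

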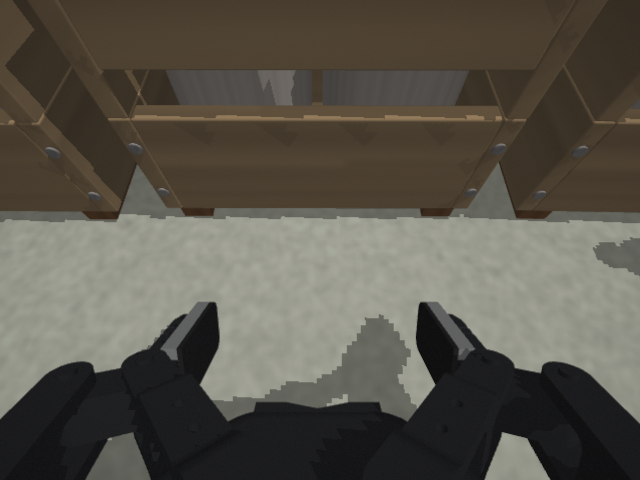

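View pics/t6.png

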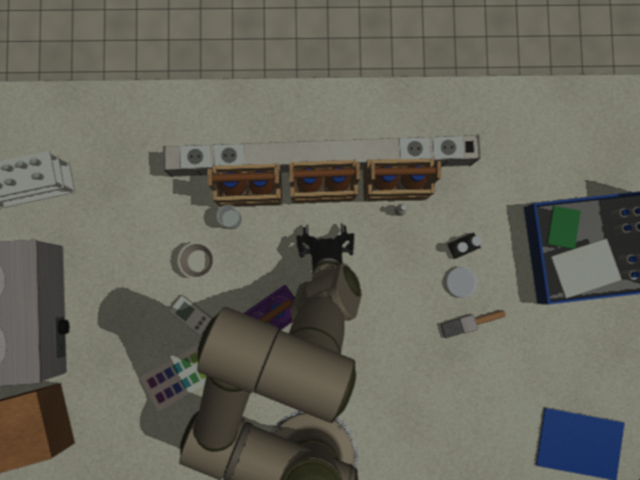

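The wrist view shows the three crates in one row, their fronts level at row ≈210, and the fingers about 50 mm clear. In the top view the beaker (228,217) and dropper (400,210) are unmoved. Last, I'll compare the purple crate and the other objects against the first scene image.

Run:
```python
from h import *
a=cv2.imread('pics/s0.png');b=cap('scene','s7.png')['frame'][:,:,::-1]
pm=lambda f:cv2.moments(((f[:,:,2].astype(int)>f[:,:,1]+25)&(f[:,:,0].astype(int)>f[:,:,1]+35)).astype(np.uint8)[150:250,355:440])
for f in (a,b): m=pm(f);print('purple',m['m00'],m['m10']/m['m00'],m['m01']/m['m00'])
d=cv2.absdiff(a,b).max(2)
for n,(u0,u1,v0,v1) in dict(mortar=(432,480,258,302),ph=(444,498,228,268),petri=(203,240,190,210),brush=(203,265,168,190),purple=(362,440,175,245)).items(): print(n,(d[v0:v1,u0:u1]>40).sum())
t=telemetry.sense();print(t['time_s'],t['force'].round(1),t['eef_pos'].round(1))
```

```text
purple 3632.0 44.52367841409691 56.39344713656388
purple 3151.0 47.02538876547128 57.99397016820057
mortar 46
ph 954
petri 0
brush 0
purple 171
14.3333 [ 0.4 -1.2  0. ] [605.4 -45.6  10.3]
```

Run:
```python
import cv2,numpy as np
a=cv2.imread('pics/s0.png')[130:310,350:550];b=cv2.imread('pics/s7.png')[130:310,350:550]
cv2.imwrite('pics/cmp.png',cv2.resize(np.hstack([a,b]),(800,360)))
```

```text
(no output)
```

View pics/cmp.png

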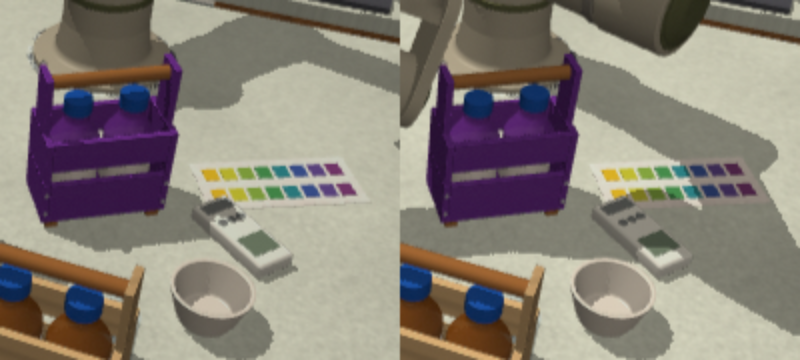

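The differences are only the arm's shadow: the purple crate, meter and mortar stand at the same pixels in both crops. Handing in.

```bash
python3 -c "
from rig import ctrl;print(ctrl.finish_job())"
```

```text
the job is handed in; nothing more can be done
None
```

The crate is back in the gap with its back flat against the socket rail, and I handed the job in at about 14.3 s. I pushed it with both open fingertips, about 30 mm up its front bottom board, with the tool tilted 45° so the gripper body stayed clear of its upper part.

- **Seating:** the final crate position is (702.5, −43.1), turned 1.31°. The goal was (702.5, −43), and the rail measures 1.25–1.5°. In the last small push the force rose from 32 to 49 N while the TCP hardly moved, so it is against the rail.
- **Standing flat:** the slat rim read the same height (about 140 mm) throughout.
- **Everything else:** the two row crates, beaker and dropper all measured within about 1 mm of where they started. The meter, mortar and purple crate differed between the first and last pictures, but on viewing it was only the arm's shadow. The petri dish and brush showed no change; I did not check the vial block by numbers.
- **Robot:** it ended about 50 mm clear of the crates, touching nothing.
- **Readings that disagreed:** two readings of the crate's outline along the way were wrong because they included gripper points. The depth data also makes the crates 1–2 mm too deep.

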